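# Set the pen display's tilt and hold the calibration stylus on its mark

### The arm

A 6-joint arm with a two-finger parallel gripper is mounted at the origin on a cart in front of the work surface, level with it; the furniture and walls round the work are solid. World frame = base frame: x ahead of the robot, y to its left, z up, the work surface at z = 0. Lengths are in m, angles in rad, forces in N, time in s.
With the tool pointing down it reaches from about 0.325 to 0.925 m from the base axis. Payload 3.1 kg.
Tool frame: the origin (TCP) lies on the front face of the gripper's body, between the roots of the fingers; the fingertips stand 73 mm ahead of it and the grasp point (between the pads) lies 54 mm ahead of it; z points along the fingers, y is the line along which they close (so a half turn about z gives the same grasp; the last joint's range is limited). The gripper opens to 85 mm and grips with 20 to 120 N. Pads are 22 mm wide; open, the fingers measure 114 mm over their backs; the gripper's body (76 mm by 85 mm) begins 54 mm behind the grasp point. The pads swing forward as they close: fully open they stand 13 mm farther back than shut.
Start: joints at [-1.352, 0.217, 1.613, -0, 1.311, -0.112], TCP at [0.203, -0.591, 0.304] pointing down, gripper open.
Joint ranges: [-2.75, 2.75], [-0.78, 2.1], [0.31, 2.55], [-1.13, 4.27], [0.13, 2.63], [-2.58, 2.58]. Speed limits (rad/s): [2.79, 2.79, 3.14, 3.14, 3.14, 3.14].

### API

Orientations are given as a 3x3 rotation matrix whose columns are the frame's x, y, z axes.
In Python, from workcell import ctrl gives the robot as it stands.
- The arm moves only by the tool servo_tool, never from a script. Its argument "plan" is one flat list of numbers, 6 for each row, row after row: the shift along the world's x, y, z scaled (see below), then the turn, a rotation vector about the world's x, y, z scaled (see below). In form: [x, y, z, ax, ay, az, x, y, z, ax, ay, az, ...]. A call has 1 to 10 rows; each row shifts and turns the commanded pose from where the row before left it; what a row does not reach is not made up. The controller multiplies each number of a shift by 2.5 cm and each number of a turn by 0.12 rad. A row lasts 1/8 s, in which the tool goes at most 62.5 mm and 10.7 degrees, less where a joint would pass 70% of its speed; a pose out of reach is approached as far as the arm can. A call with a number of a shift or a turn outside -1 to 1 is refused whole. A call with a gripper value outside its range is refused whole. "gripper" is the closure, from 0 (fully open) to 1 (shut), set as the call begins (left out, the last holds). The fingers move at their own pace and stop on an object; "grip_force" is the grip in N (left out, the last holds). Time passes only in rows, so rows that do not move let the fingers close. It gives the time, the measured TCP pose, the force, the opening and the grip force at its end, in the units of the state.
- ctrl.state(): the state, without advancing time (a new reading comes with each control period).
- ctrl.read_camera(name): name is "side" or "top" or "wrist"; returns a dict with "frame" (400x640x3 uint8, blue, green, red), "depth" (400x640 float32, m along the optical axis (not along the pixel's ray), 0 where there is no reading), "fx", "fy", "cx", "cy" (pixels), "extrinsics" (4x4, takes a point from camera to world coordinates); the wrist camera has in their place "T_tool_cam" (4x4, takes a point from camera to tool coordinates, whose origin is the TCP and whose axes are the flange's). Camera axes: x right, y down, z forward; pixel columns grow to the right and rows downward; lengths in m; the calibration is good to about 2 mm. A picture is of the moment at which its call begins: read the wrist's pose just before it.
- ctrl.sign_off(): hands the job in; it is judged then, once.
The state is a dict: "time": time; "q": joint angles; "qvel": joint speeds; "joint_efforts": joint torques, N m; "position": TCP position; "tool_rot": TCP orientation; "ft_force": force on the tool from outside, world axes, zero at the start; "wrist_torque": the same for the moment, N m; "grip_width": opening from 0.0 (shut) to 1.0 (fully open); "gripper_force": force on a finger pad.
Only numpy, scipy, OpenCV 4.12 (cv2) and the standard library are available. Lean on these libraries where they do the work, as an engineer would, in place of code of your own. Each camera call takes 0.05 s, during which the arm holds its last target. There are 200 camera calls.

### The job

Calibrate the pen display: first lay its steep screen back to 30 degrees from flat (the yellow pointer at the green mark of the scale), and only then take the blue stylus out of its stand. Hold the stylus square to the screen with its yellow nib inside the red ring, pressing lightly so that the sprung nib is about half pushed in, never hard, and finish while still holding it there, screen still at 30 degrees. Leave the mug, the blue-capped jar behind the stand and the cover slip box standing where they are.

Things in the scene. Friction and masses are not known exactly. Their poses are not given: they have to be found in the camera images.
- pad: pen display fixed to the desk: aluminium base (x -16 to 140, 240 wide, 8 mm high) with a hinged screen. Origin on the desk under the hinge axis, mid-width; x to the rear, y along the hinge to the left, z up. Hinge axis 22 mm above the desk. At y = 113 mm stands a quadrant scale of bar, radius 62 mm about the hinge, marks each 15 degrees, thick green one at 30
- panel (a joint): angle of the screen from flat, rad: 0 level, 1.57 would be upright; grows as the far (upper) edge rises; range 0 to 1.45; the wanted 30 degrees is 0.524. The stiff friction hinge stays where it is left; about 4 N on the screen near its upper edge lays it back, about 8 N raises it
- pad_hinge (a point): point on the hinge axis, mid-width; frame turns with the panel: x up the panel from hinge to upper edge, y along the hinge, z the screen's outward normal. The panel is a black slab from x = 2 to 172 mm, 200 mm wide, 10 mm thick, mid-plane through the hinge axis, pale display on its face z = +5 mm, yellow pointer on its left edge beside the scale
- panel_edge (a point): middle of the panel's upper edge, on the face: 172 mm from the hinge axis. Same axes as pad_hinge
- mark (a point): centre of the red calibration ring (18 mm outside, 12 mm inside diameter, white within, small red dot in the centre) on the face of the screen: 100 mm up the panel from the hinge, 30 mm left of its middle. z is the screen's outward normal. The four dark crosses near the corners are not the mark
- pen_stand: pen stand fixed to the desk: grey block 42 x 42 mm with its top 84 mm above the desk, on a black foot 76 x 76 x 6 mm, with a vertical round through hole of 14 mm in the middle. Origin on the desk under the hole
- stylus: stylus, about 70 g, standing nib down in the stand. Origin on its axis at the shoulder, which rests on the stand's top; z along the axis away from the nib. Blue square grip 16 x 16 mm (faces square to x and y) z = 0 to 50 mm, black end cap to 60; white round barrel 12 mm thick down to z = -45, metal cone to -55, yellow nib 5 mm thick, round-ended, to -67
- nib_tip (a point): the tip of the sprung yellow nib: 67 mm below the stylus origin on its axis when not pressed; moves with the nib
- nib (a joint): how far the nib is pushed into the stylus, m: 0 free, 0.006 fully in. Spring: 0.8 N to start, then 0.4 N a mm: 2 N half in (0.003, where a black band on the nib meets the metal cone), 3.2 N fully in
- mug: white mug 79 x 114 x 89 mm with a handle, bystander; origin at the centre of its underside
- jar_b: specimen jar with a blue cap, 40 mm diameter, 51 mm high, bystander; origin at the centre of its underside
- coverslips: pale box of cover slips 30 x 60 x 18 mm, bystander; origin at the centre of its underside

How it is judged:
On the way, in this order (a step that is already met when the one before it is completed fails the run):
1. the screen is laid back to 30 degrees (within 5) while the stylus still stands in its stand (value of joint panel between 0.4363 and 0.6109 rad and z of stylus in the frame of pen_stand below 0.09 m and velocity of joint panel between -0.03 and 0.03 rad/s), for 0.3 s.
2. the stylus is drawn out of the stand in the fingers, its shoulder more than 60 mm above the stand's top, screen still at 30 degrees (value of joint panel between 0.4363 and 0.6109 rad and z of stylus in the frame of pen_stand above 0.144 m and contact force between stylus and the fingers above 1 N), for 0.1 s.
At the end, for the whole second after the job is handed in: Screen at 30 degrees within 5; stylus at rest in the fingers, clear of its stand, square to the screen within 8 degrees, nib tip within 6 mm of the mark's centre, pushed in 1 to 5 mm of its 6 and pressing with 0.8 to 4 N; fingers off the display. The program ends holding (value of joint panel between 0.4363 and 0.6109 rad and distance between nib_tip and mark below 0.006 m and angle between the z axis of stylus and the z axis of mark, either way round below 0.14 rad and z of stylus in the frame of mark above 0.05 m and value of joint nib between 0.001 and 0.005 m and contact force between stylus and pad between 0.8 and 4 N and contact force between stylus and the fingers above 2 N and contact force between stylus and pen_stand below 0.1 N and contact force between the fingers and pad below 0.1 N and linear speed of stylus below 0.02 m/s); the arm keeps its last pose, push and grip.
It fails at once if the stylus was pressed hard on the display (over 12 N) (contact force between stylus and pad above 12 N).
It fails at once if the mug was pushed away or knocked over (distance of mug from where it was at the start of the episode above 0.02 m or angle between mug's own z axis and vertical above 0.3 rad).
It fails at once if the specimen jar was pushed away or knocked over (distance of jar_b from where it was at the start of the episode above 0.02 m or angle between jar_b's own z axis and vertical above 0.3 rad).
It fails at once if the cover slip box was pushed away or knocked over (distance of coverslips from where it was at the start of the episode above 0.02 m or angle between coverslips's own z axis and vertical above 0.3 rad).
It also fails if it takes over 51 s, if anything falls off the work surface, if the arm or the gripper's body presses on something with over 40 N, if the wrist force passes 120 N, or if a joint passes its speed limit or range.

## Working session

There is one attempt and no reset: what is moved stays moved. The work goes in short steps, Python scripts to look and compute and a tool call to move; the robot and the scene stay as the last step left them, time stands still between calls to the robot, and variables do not carry over. Pictures are saved under pics/ and viewed, at most 10 in all, crops included, and the job is handed in when it is done.

Besides the shell and the picture viewer there is one more tool, called after "Request:" by a JSON object that holds its "name" and its "arguments", one argument or row to a line. servo_tool: Moves the arm, as the interface text tells. Shifts and turns lie within -1 to 1; 1 stands for 2.5 cm of shift or 0.12 rad of turn. Its arguments: {"type":"object","properties":{"plan":{"type":"array","items":{"type":"number","minimum":-1,"maximum":1}},"gripper":{"type":"number"},"grip_force":{"type":"number"}},"required":["plan"]}

```bash
ls; mkdir -p pics; python3 - <<'E'
from workcell import ctrl
import cv2,numpy as np
print(ctrl.state())
for n in ["side","top"]:
    c=ctrl.read_camera(n); cv2.imwrite(f"pics/{n}0.png",c["frame"]); np.savez(f"{n}0.npz",**c)
    print(n,c["fx"],c["cx"],c["cy"],np.round(c["extrinsics"],3))
E
```

```text
pics
{'time': 0.0, 'q': array([-1.35218210e+00,  2.17767377e-01,  1.61492911e+00,  3.91224627e-06,
        1.31129938e+00, -1.12189084e-01]), 'qvel': array([ 6.45554730e-04,  2.01550130e-04, -3.17742716e-04,  5.08481610e-05,
        1.38030047e-03,  9.77229087e-04]), 'joint_efforts': array([ 7.65270215e-04, -3.96843195e+01, -3.03852296e+01, -9.78343269e-05,
        9.69069544e-03, -8.59948528e-06]), 'position': array([ 0.20289015, -0.59047406,  0.30256249]), 'tool_rot': array([[ 9.45782128e-01,  3.24801322e-01, -5.17510736e-04],
       [ 3.24801620e-01, -9.45779256e-01,  2.34683521e-03],
       [ 2.72804260e-04, -2.38768313e-03, -9.99997112e-01]]), 'ft_force': array([0.61744231, 0.11509403, 0.7484978 ]), 'wrist_torque': array([ 0.04450903,  0.02788814, -0.00897397]), 'gripper_force': 0.0, 'grip_width': 1.001016511192029}
side 507.62108768656185 325.7967681512286 198.4193728994561 [[ 0.982  0.155 -0.112  0.662]
 [ 0.191 -0.778  0.598 -0.87 ]
 [ 0.005 -0.609 -0.793  1.163]
 [ 0.     0.     0.     1.   ]]
top 484.2531431285659 317.20774286918765 198.06506139231013 [[-0.013 -0.998  0.063  0.397]
 [-1.     0.013  0.002 -0.041]
 [-0.003 -0.063 -0.998  1.411]
 [ 0.     0.     0.     1.   ]]
```

View pics/side0.png

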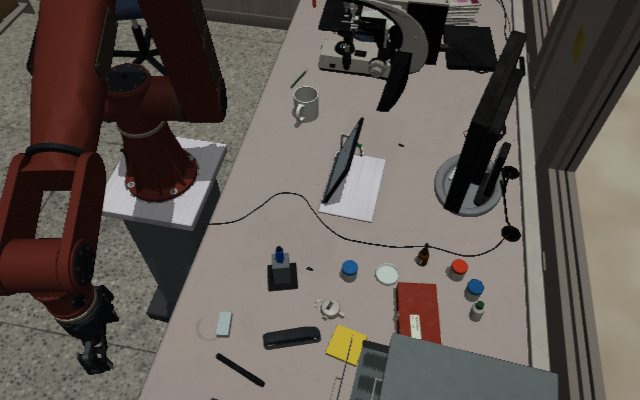

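View pics/top0.png

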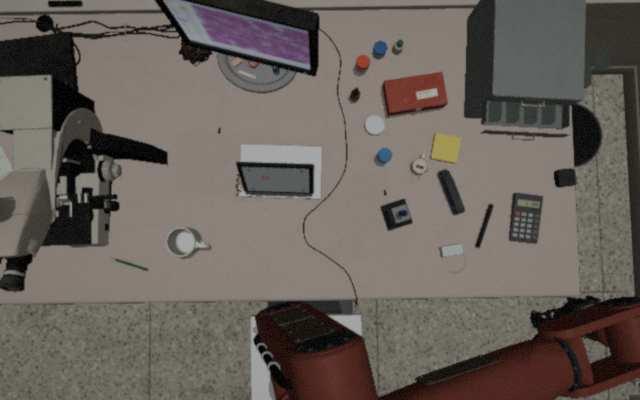

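The side view shows the steep screen nearly edge-on at about (345,160), with the stand at (283,268) and the jar at (350,269). In the top view the panel is at (275,180), the stand at (398,213), the jar at (385,156), the slip box at (452,250) and the mug at (182,242).

```bash
cat > h.py <<'E'
import numpy as np,cv2
def cloud(c,T=None):
    d=c["depth"];v,u=np.indices(d.shape)
    P=np.stack([(u-c["cx"])/c["fx"]*d,(v-c["cy"])/c["fy"]*d,d],-1)
    T=c["extrinsics"] if T is None else T
    W=P@T[:3,:3].T+T[:3,3]; W[d<=0]=np.nan
    return W
E
python3 - <<'E'
from h import *
for n,roi in [("top",dict(pad=(140,202,230,330),stand=(195,235,378,418),jar=(145,168,373,397))),("side",dict(pad=(110,225,315,390),stand=(240,295,262,302),jar=(255,285,338,362)))]:
    c=np.load(n+"0.npz"); W=cloud(c); 
    for k,(a,b,l,r) in roi.items():
        p=W[a:b,l:r].reshape(-1,3); f=c["frame"][a:b,l:r].reshape(-1,3)
        for lo,hi in [(0.004,.012),(.02,.05),(.05,.078),(.078,.09),(.09,.125),(.125,.15),(.15,.25)]:
            q=p[(p[:,2]>lo)&(p[:,2]<hi)]
            if len(q)>8: print(n,k,lo,hi,len(q),np.round(np.median(q,0),4),np.round(np.percentile(q,3,0),3),np.round(np.percentile(q,97,0),3))
c=np.load("top0.npz")
W=cloud(c)
im=cv2.resize(c["frame"][130:250,220:420],None,fx=4,fy=4,interpolation=cv2.INTER_CUBIC);cv2.imwrite("pics/topc.png",im)
# panel plane
p=W[160:198,235:318].reshape(-1,3);p=p[(p[:,2]>.03)]
m=np.ones(len(p),bool)
for _ in range(8):
    o=p[m].mean(0);n=np.linalg.svd(p[m]-o)[2][2];n*=np.sign(n[2]);m=abs((p-o)@n)<.004
print("plane",o,n,m.sum(),len(p),"angle",np.arccos(n[2]),"yaw",np.arctan2(-n[1],-n[0]))
f=p[m];print(np.round(f.min(0),3),np.round(f.max(0),3))
E
```

```text
top pad 0.004 0.012 1815 [0.6054 0.0508 0.0077] [ 0.486 -0.054  0.004] [0.644 0.188 0.012]
top pad 0.02 0.05 417 [0.5008 0.0734 0.0319] [ 0.491 -0.019  0.022] [0.511 0.163 0.049]
top pad 0.05 0.078 339 [0.5133 0.078  0.0647] [ 0.506 -0.022  0.051] [0.546 0.181 0.077]
top pad 0.078 0.09 180 [0.521  0.0865 0.0835] [ 0.514 -0.022  0.078] [0.535 0.184 0.09 ]
top pad 0.09 0.125 441 [0.5294 0.0682 0.1081] [ 0.521 -0.023  0.091] [0.538 0.165 0.124]
top pad 0.125 0.15 340 [0.5406 0.0703 0.1381] [ 0.534 -0.023  0.126] [0.548 0.161 0.149]
top pad 0.15 0.25 734 [0.5547 0.0686 0.1752] [ 0.544 -0.024  0.152] [0.566 0.161 0.186]
top stand 0.004 0.012 377 [ 0.4337 -0.2549  0.0063] [ 0.388 -0.32   0.004] [ 0.486 -0.218  0.011]
top stand 0.02 0.05 20 [ 0.4283 -0.2476  0.0346] [ 0.41  -0.253  0.025] [ 0.445 -0.242  0.048]
top stand 0.05 0.078 32 [ 0.429  -0.2486  0.0695] [ 0.412 -0.285  0.05 ] [ 0.448 -0.242  0.078]
top stand 0.078 0.09 181 [ 0.4339 -0.2637  0.0839] [ 0.412 -0.289  0.08 ] [ 0.456 -0.246  0.089]
top stand 0.09 0.125 12 [ 0.4344 -0.2595  0.1077] [ 0.428 -0.26   0.098] [ 0.441 -0.259  0.
[... 1366 characters left out ...]
0.291  0.08 ] [ 0.458 -0.247  0.089]
side stand 0.09 0.125 57 [ 0.4382 -0.2734  0.1077] [ 0.429 -0.276  0.092] [ 0.444 -0.263  0.123]
side stand 0.125 0.15 58 [ 0.4379 -0.2708  0.136 ] [ 0.429 -0.276  0.126] [ 0.444 -0.261  0.146]
side jar 0.004 0.012 65 [ 0.6083 -0.2364  0.0058] [ 0.572 -0.257  0.004] [ 0.632 -0.177  0.012]
side jar 0.02 0.05 121 [ 0.6051 -0.2456  0.0418] [ 0.588 -0.252  0.021] [ 0.623 -0.221  0.05 ]
side jar 0.05 0.078 141 [ 0.6043 -0.2312  0.0526] [ 0.587 -0.249  0.05 ] [ 0.622 -0.214  0.057]
plane [0.53233774 0.06982922 0.1152092 ] [-0.93424052  0.04209905  0.35415013] 2123 2290 angle 1.2087911888354235 yaw -0.045031863707559995
[ 0.493 -0.029  0.03 ] [0.566 0.186 0.19 ]
```

View pics/topc.png

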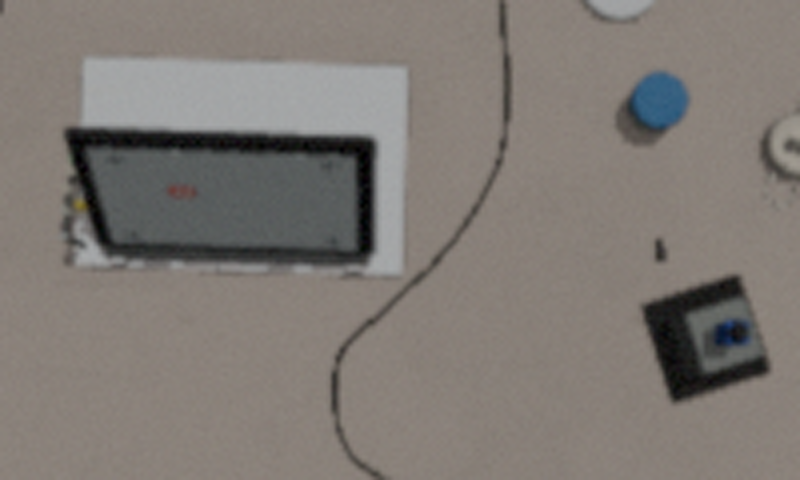

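The crop shows the ring at about (182,192), the pointer at (80,205) and the stand yawed about 17° at (735,333). Measured values:
- Screen angle is about 1.21 rad.
- The hinge is at about (0.502, 0.0715) with yaw -0.045.
- The stylus is at about (0.436, -0.267).

Next I'll go in front of the screen with the fingers closed.

Request:
{"name": "servo_tool", "arguments": {
  "plan": [0.44, 0.98, 0, 0, 0, 0, 0.44, 0.98, 0, 0, 0, 0, 0.44, 0.98, 0, 0, 0, 0, 0.44, 0.98, 0, 0, 0, 0, 0.44, 0.98, 0, 0, 0, 0, 0.44, 0.98, 0, 0, 0, 0, 0.44, 0.98, 0, 0, 0, 0, 0.44, 0.98, 0, 0, 0, 0, 0.44, 0.98, 0, 0, 0, 0],
  "gripper": 1
}}

```text
time: 1.23
position: [0.3023, -0.3692, 0.3036]
tool_rot: [[0.946, 0.325, -0.0], [0.325, -0.946, 0.0], [-0.0, -0.0, -1.0]]
ft_force: [0.4, 0.1, -0.1]
grip_width: -0.002
gripper_force: 0.0
```

Request:
{"name": "servo_tool", "arguments": {
  "plan": [0.44, 0.98, 0, 0, 0, 0, 0.44, 0.98, 0, 0, 0, 0, 0.44, 0.98, 0, 0, 0, 0, 0.44, 0.98, 0, 0, 0, 0, 0.44, 0.98, 0, 0, 0, 0, 0.44, 0.98, 0, 0, 0, 0, 0.44, 0.98, 0, 0, 0, 0, 0.44, 0.98, 0, 0, 0, 0, 0.44, 0.98, 0, 0, 0, 0]
}}

```text
time: 2.35
position: [0.4011, -0.1488, 0.3037]
tool_rot: [[0.946, 0.325, -0.0], [0.325, -0.946, 0.0], [-0.0, -0.0, -1.0]]
ft_force: [0.4, -0.1, -0.2]
grip_width: 0.005
gripper_force: 0.0
```

Request:
{"name": "servo_tool", "arguments": {
  "plan": [0.44, 0.98, 0, 0, 0, 0, 0.44, 0.98, 0, 0, 0, 0, 0.44, 0.98, 0, 0, 0, 0, 0.44, 0.98, 0, 0, 0, 0, 0.44, 0.98, 0, 0, 0, 0, 0.44, 0.98, 0, 0, 0, 0, 0.44, 0.98, 0, 0, 0, 0, 0.44, 0.98, 0, 0, 0, 0, 0.44, 0.98, 0, 0, 0, 0]
}}

```text
time: 3.48
position: [0.4999, 0.0716, 0.3036]
tool_rot: [[0.946, 0.325, -0.0], [0.325, -0.946, -0.0], [-0.0, -0.0, -1.0]]
ft_force: [0.2, 0.6, 0.7]
grip_width: 0.001
gripper_force: 0.0
```

Request:
{"name": "servo_tool", "arguments": {
  "plan": [0, 0, -0.89, 0, 0, 0, 0, 0, -0.89, 0, 0, 0, 0, 0, -0.89, 0, 0, 0, 0.7, -0.03, 0, 0, 0, 0, 0.7, -0.03, 0, 0, 0, 0]
}}

```text
time: 4.1
position: [0.5346, 0.0693, 0.2363]
tool_rot: [[0.946, 0.325, -0.002], [0.325, -0.946, -0.0], [-0.001, -0.001, -1.0]]
ft_force: [0.8, 0.6, 0.6]
grip_width: -0.002
gripper_force: 0.0
```

Request:
{"name": "servo_tool", "arguments": {
  "plan": [0.3, -0.01, -0.12, 0, 0, 0, 0.3, -0.01, -0.12, 0, 0, 0, 0.4, -0.02, -0.22, 0, 0, 0, 0.4, -0.02, -0.22, 0, 0, 0, 0.35, -0.02, -0.28, 0, 0, 0, 0.35, -0.02, -0.28, 0, 0, 0]
}}

```text
time: 4.85
position: [0.5882, 0.0666, 0.2075]
tool_rot: [[0.946, 0.325, 0.002], [0.325, -0.946, -0.0], [0.002, 0.001, -1.0]]
ft_force: [-1.2, 0.3, 5.1]
grip_width: 0.002
gripper_force: 2.5
```

```bash
cat >> h.py <<'E'
def panel(W,lo=.035):
    e=np.array([.999,-.045]);f=np.array([.045,.999])
    U=W[...,:2]@e;V=W[...,:2]@f
    # points on the face right part, left clear of gripper
    m=(U>.50)&(U<.70)&(V>.0)&(V<.185)&(W[...,2]>lo)&(W[...,2]<.20)&(abs(V-.094)>.06)
    return U[m],V[m],W[m]
def angle(W):
    U,V,p=panel(W)
    best=None
    for s in range(400):
        r=np.random.default_rng(s).choice(len(p),3,replace=False)
        n=np.cross(p[r[1]]-p[r[0]],p[r[2]]-p[r[0]]);n/=np.linalg.norm(n)+1e-12
        m=abs((p-p[r[0]])@n)<.003
        if best is None or m.sum()>best.sum():best=m
    o=p[best].mean(0);n=np.linalg.svd(p[best]-o)[2][2];n*=np.sign(n[2])
    return np.arctan2(np.hypot(n[0],n[1]),n[2]),n,o,best.sum(),len(p)
E
cat > ang.py <<'E'
from workcell import ctrl
from h import *
for n in ["top","side"]:
    c=ctrl.read_camera(n);print(n,angle(cloud(c)))
    np.savez(n+"1.npz",**c);cv2.imwrite(f"pics/{n}1.png",c["frame"])
E
python3 ang.py
```

```text
top (np.float64(0.8409402774049013), array([-0.7444003 ,  0.03600199,  0.66676236]), array([0.55954626, 0.03455386, 0.09617042]), np.int64(670), 775)
side (np.float64(0.8362499633832876), array([-0.74138597,  0.03333201,  0.67025057]), array([0.56113925, 0.04064815, 0.09563359]), np.int64(498), 527)
```

Request:
{"name": "servo_tool", "arguments": {
  "plan": [0.31, -0.01, -0.33, 0, 0, 0, 0.31, -0.01, -0.33, 0, 0, 0, 0.28, -0.01, -0.4, 0, 0, 0, 0.28, -0.01, -0.4, 0, 0, 0, 0, 0, 0, 0, 0, 0]
}}

```text
time: 5.58
position: [0.617, 0.0654, 0.1691]
tool_rot: [[0.946, 0.325, -0.001], [0.325, -0.946, 0.0], [-0.001, -0.0, -1.0]]
ft_force: [0.9, -0.3, -0.5]
grip_width: 0.002
gripper_force: 0.0
```

```bash
python3 ang.py
```

```text
top (np.float64(0.5054022960405403), array([-0.4837815 ,  0.01912757,  0.87497977]), array([0.58446072, 0.01790069, 0.07567325]), np.int64(589), 781)
side (np.float64(0.5153762090261781), array([-0.49231088,  0.02330606,  0.87010736]), array([0.58049924, 0.04153518, 0.07286172]), np.int64(619), 720)
```

The screen is at about 0.51 rad. Now I'll retreat upward and go over the stand.

Request:
{"name": "servo_tool", "arguments": {
  "plan": [-0.2, 0, 0.9, 0, 0, 0, -0.5, 0, 1, 0, 0, 0, -0.5, -0.5, 1, 0, 0, 0, -0.5, -0.9, 1, 0, 0, 0, -0.5, -0.95, 1, 0, 0, 0, -0.5, -0.95, 0, 0, 0, 0, -0.5, -0.95, 0, 0, 0, 0, -0.5, -0.95, 0, 0, 0, 0, -0.5, -0.95, 0, 0, 0, 0, -0.5, -0.95, 0, 0, 0, 0]
}}

```text
time: 6.92
position: [0.4983, -0.1124, 0.2916]
tool_rot: [[0.946, 0.325, -0.001], [0.325, -0.946, 0.001], [-0.001, -0.001, -1.0]]
ft_force: [0.2, -0.2, 0.9]
grip_width: 0.002
gripper_force: 0.0
```

Request:
{"name": "servo_tool", "arguments": {
  "plan": [-0.5, -0.95, 0, 0, 0, 0, -0.5, -0.95, 0, 0, 0, 0, -0.5, -0.95, 0, 0, 0, 0, -0.5, -0.95, 0, 0, 0, 0, -0.5, -0.95, 0, 0, 0, 0, -0.5, -0.95, 0, 0, 0, 0, -0.5, -0.5, 0, 0, 0, 0, 0, 0, 0, 0, 0, 0],
  "gripper": 0
}}

```text
time: 7.92
position: [0.4112, -0.2672, 0.2918]
tool_rot: [[0.946, 0.323, -0.0], [0.323, -0.946, 0.001], [-0.0, -0.001, -1.0]]
ft_force: [0.2, 0.1, 0.3]
grip_width: 1.0
gripper_force: 0.0
```

```bash
python3 - <<'E'
from workcell import ctrl
from h import *
s=ctrl.state();c=ctrl.read_camera("wrist")
T=np.eye(4);T[:3,:3]=s["tool_rot"];T[:3,3]=s["position"];T=T@c["T_tool_cam"]
print(s["position"],np.round(c["T_tool_cam"],3))
np.savez("w0.npz",**c,T=T);cv2.imwrite("pics/w0.png",c["frame"])
W=cloud(c,T)
for lo,hi in [(.07,.1),(.1,.133),(.133,.155)]:
    m=(W[...,2]>lo)&(W[...,2]<hi)&(abs(W[...,0]-.436)<.05)&(abs(W[...,1]+.267)<.05)
    v,u=np.where(m)
    if len(u)>20:
        q=W[m];r=cv2.minAreaRect(q[:,:2].astype(np.float32)*1000)
        print(lo,len(q),np.median(q,0),r,u.min(),u.max(),v.min(),v.max())
E
```

```text
[ 0.41115113 -0.26717332  0.29182966] [[-0.001 -0.95  -0.312  0.081]
 [ 1.    -0.    -0.001 -0.001]
 [ 0.001 -0.312  0.95  -0.069]
 [ 0.     0.     0.     1.   ]]
0.07 1656 [ 0.44458934 -0.2600916   0.08320716] ((437.03753662109375, -265.2641296386719), (42.07402801513672, 42.03010177612305), 17.0767765045166) 306 354 136 185
0.1 284 [ 0.4442839  -0.26222606  0.12524076] ((436.95916748046875, -265.276611328125), (16.01778793334961, 16.288148880004883), 89.5866470336914) 319 343 156 187
0.133 333 [ 0.43884794 -0.26450652  0.1415965 ] ((437.7822265625, -265.235107421875), (14.556107521057129, 14.584732055664062), 89.35340881347656) 320 343 164 186
```

View pics/w0.png

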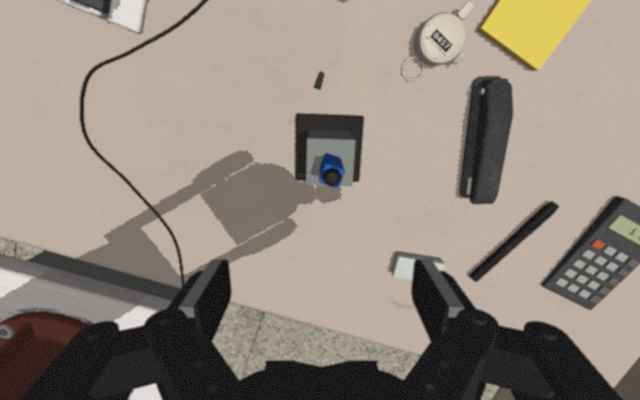

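The stylus is at (0.437, -0.265). Its grip faces sit at yaw about 0, while the stand is turned 17°. The wrist view shows it at (331,172), which confirms this. I'll turn the tool to yaw 0 and descend.

Request:
{"name": "servo_tool", "arguments": {
  "plan": [0.35, 0.03, 0, 0, 0, -0.93, 0.35, 0.03, 0, 0, 0, -0.93, 0.33, 0.02, 0, 0, 0, -0.93, 0, 0, -0.9, 0, 0, 0, 0, 0, -0.9, 0, 0, 0, 0, 0, -0.9, 0, 0, 0, 0, 0, -0.9, 0, 0, 0, 0, 0, -0.8, 0, 0, 0, 0, 0, -0.55, 0, 0, 0, 0, 0, 0, 0, 0, 0],
  "gripper": 0
}}

```text
time: 9.22
position: [0.4374, -0.264, 0.1673]
tool_rot: [[1.0, -0.003, -0.002], [-0.003, -1.0, 0.002], [-0.002, -0.002, -1.0]]
ft_force: [-0.7, -0.1, -1.0]
grip_width: 0.999
gripper_force: 0.0
```

Request:
{"name": "servo_tool", "arguments": {
  "plan": [0, 0, 0, 0, 0, 0, 0, 0, 0, 0, 0, 0, 0, 0, 0, 0, 0, 0, 0, 0, 0, 0, 0, 0, 0, 0, 0, 0, 0, 0, 0, 0, 0, 0, 0, 0],
  "gripper": 1,
  "grip_force": 40
}}

```text
time: 9.98
position: [0.438, -0.2655, 0.1689]
tool_rot: [[1.0, -0.004, 0.001], [-0.004, -1.0, -0.001], [0.001, 0.001, -1.0]]
ft_force: [-0.8, -0.1, 2.8]
grip_width: 0.183
gripper_force: 42.8
```

Request:
{"name": "servo_tool", "arguments": {
  "plan": [0, 0, 0.5, 0, 0, 0, 0, 0, 0.9, 0, 0, 0, 0, 0, 0.9, 0, 0, 0, 0, 0, 0.9, 0, 0, 0, 0, 0, 0.9, 0, 0, 0, 0, 0, 0.9, 0, 0, 0, 0, 0, 0.5, 0, 0, 0, 0, 0, 0, 0, 0, 0, 0, 0, 0, 0, 0, 0]
}}

```text
time: 11.1
position: [0.4373, -0.2646, 0.3048]
tool_rot: [[1.0, -0.004, -0.002], [-0.004, -1.0, 0.002], [-0.002, -0.001, -1.0]]
ft_force: [-0.0, 0.3, -1.2]
grip_width: 0.179
gripper_force: 42.7
```

```bash
python3 ang.py; python3 - <<'E'
from workcell import ctrl
from h import *
s=ctrl.state();c=ctrl.read_camera("wrist")
print(s["position"],s["ft_force"])
T=c["T_tool_cam"];W=cloud(c,T)   # tool coords
np.savez("w1.npz",**c)
f=c["frame"].astype(int)
m=(abs(W[...,0])<.03)&(abs(W[...,1])<.015)&(W[...,2]>.08)&(W[...,2]<.17)
for lo in np.arange(.08,.165,.01):
    q=W[m&(W[...,2]>=lo)&(W[...,2]<lo+.01)]
    if len(q)>5:print(round(lo,3),len(q),np.round(np.median(q,0),4),"y",np.round(np.percentile(q[:,1],[3,97]),4),"x",np.round(np.percentile(q[:,0],[3,97]),4))
cv2.imwrite("pics/w1.png",c["frame"])
# red ring from top & side
for n in ["top1","side1"]:
    c=np.load(n+".npz");f=c["frame"].astype(int);W=cloud(c)
    m=(f[...,2]>f[...,1]+25)&(f[...,2]>f[...,0]+25)&(W[...,2]>.04)&(W[...,2]<.13)&(W[...,0]>.5)&(W[...,0]<.68)&(W[...,1]>0)&(W[...,1]<.18)
    v,u=np.where(m);print(n,m.sum(),u.mean(),v.mean(),W[m].mean(0))
E
```

```text
top (np.float64(0.5022683986773884), array([-0.4809931 ,  0.02015065,  0.87649278]), array([0.58525959, 0.06305847, 0.07469044]), np.int64(920), 1227)
side (np.float64(0.513219939904766), array([-0.49057601,  0.02003354,  0.87116808]), array([0.58587721, 0.05443958, 0.07560962]), np.int64(722), 829)
[ 0.43721727 -0.26462054  0.30449708] [-0.08992885  0.47599273  0.46003479]
0.08 101 [ 0.0065 -0.0005  0.0823] y [-0.0084  0.0059] x [0.0043 0.0071]
0.09 133 [ 0.0041 -0.001   0.0954] y [-0.0063  0.0041] x [0.0012 0.0052]
0.1 127 [ 0.0041 -0.001   0.1051] y [-0.0065  0.0043] x [0.0012 0.0049]
0.11 109 [ 0.0041 -0.0011  0.1148] y [-0.0067  0.0046] x [0.0003 0.0052]
0.12 97 [ 0.0042 -0.0011  0.1248] y [-0.0063  0.0043] x [0.0009 0.0051]
0.13 16 [ 0.0034 -0.0011  0.1334] y [-0.0052  0.0034] x [0.0023 0.0043]
0.14 22 [ 0.0013 -0.0011  0.1462] y [-0.0033  0.0011] x [0.    0.002]
top1 23 267.6521739130435 159.34782608695653 [0.59038188 0.09734601 0.07664535]
side1 21 362.8095238095238 160.0 [0.58630196 0.10888178 0.07398695]
```

View pics/w1.png

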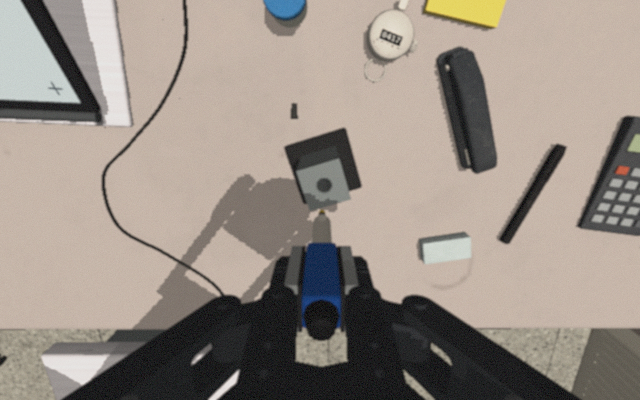

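The wrist view shows the stylus straight in the fingers, with the nib at about (322,213). The slip box at (446,248) and the jar are untouched. Next I'll move to a tilted hover square to the screen.

Request:
{"name": "servo_tool", "arguments": {
  "plan": [0.1, 0.92, 0, 0, 0, 0, 0.1, 0.92, 0, 0, 0, 0, 0.1, 0.92, 0, 0, 0, 0, 0.1, 0.92, 0, 0, 0, 0, 0.1, 0.92, 0, -0.03, -0.7, 0, 0.1, 0.92, 0, -0.03, -0.7, 0, 0.1, 0.92, 0, -0.03, -0.7, 0, 0.1, 0.92, 0, -0.03, -0.7, 0]
}}

```text
time: 12.25
position: [0.4574, -0.0803, 0.3052]
tool_rot: [[0.944, -0.006, 0.331], [-0.002, -1.0, -0.014], [0.331, 0.012, -0.944]]
ft_force: [-0.1, -0.1, -1.4]
grip_width: 0.182
gripper_force: 42.6
```

Request:
{"name": "servo_tool", "arguments": {
  "plan": [0.1, 0.92, 0, -0.03, -0.7, 0, 0.1, 0.92, 0, -0.03, -0.7, 0, 0.1, 0.92, 0, 0, 0, 0, 0.1, 0.92, 0, 0, 0, 0, 0.1, 0.92, -0.25, 0, 0, 0, 0.1, 0.92, -0.25, 0, 0, 0, 0.1, 0.92, -0.25, 0, 0, 0, 0.1, 0.92, -0.25, 0, 0, 0, 0, 0, 0, 0, 0, 0, 0, 0, 0, 0, 0, 0]
}}

```text
time: 13.5
position: [0.4775, 0.1026, 0.2805]
tool_rot: [[0.876, -0.009, 0.482], [0.002, -1.0, -0.021], [0.482, 0.019, -0.876]]
ft_force: [-0.1, 0.1, -0.3]
grip_width: 0.181
gripper_force: 42.6
```

```bash
cat > wr.py <<'E'
import sys
from workcell import ctrl
from h import *
s=ctrl.state();c=ctrl.read_camera("wrist");k=sys.argv[1]
T=np.eye(4);T[:3,:3]=s["tool_rot"];T[:3,3]=s["position"];Tw=T@c["T_tool_cam"]
W=cloud(c,Tw);f=c["frame"].astype(int)
np.savez(f"{k}.npz",**c,T=T);cv2.imwrite(f"pics/{k}.png",c["frame"])
m=(f[...,2]>f[...,1]+50)&(f[...,2]>f[...,0]+50)&(W[...,2]>.03)&(W[...,2]<.13)&(abs(W[...,0]-.589)<.04)&(abs(W[...,1]-.1)<.04)
v,u=np.where(m)
if len(u):
    print("ring",len(u),(u.min()+u.max())/2,(v.min()+v.max())/2,"W",(W[m].min(0)+W[m].max(0))/2,W[m].mean(0))
print("pos",s["position"],"tip",s["position"]+s["tool_rot"]@[-.0005,-.001,.152],"z",s["tool_rot"][:,2],"ft",s["ft_force"])
a=angle(W);print("panel",a)
y=(f[...,2]>150)&(f[...,1]>110)&(f[...,0]<.6*f[...,1])
v,u=np.where(y);print("yellow",len(u),u.mean() if len(u) else 0,v.mean() if len(u) else 0)
E
python3 wr.py w2
```

```text
ring 139 321.0 180.0 W [0.59187861 0.09873841 0.07513463] [0.5916458  0.09873674 0.07506689]
pos [0.47749616 0.10262097 0.28047326] tip [0.55031148 0.10043468 0.14706262] z [ 0.48187395 -0.02095521 -0.87598994] ft [-0.14579568  0.06748028 -0.28562905]
panel (np.float64(0.5118392330358285), array([-0.48928357,  0.02208179,  0.87184516]), array([0.59145153, 0.06389761, 0.07558385]), np.int64(9609), 9628)
yellow 64 252.5 210.9375
```

View pics/w2.png

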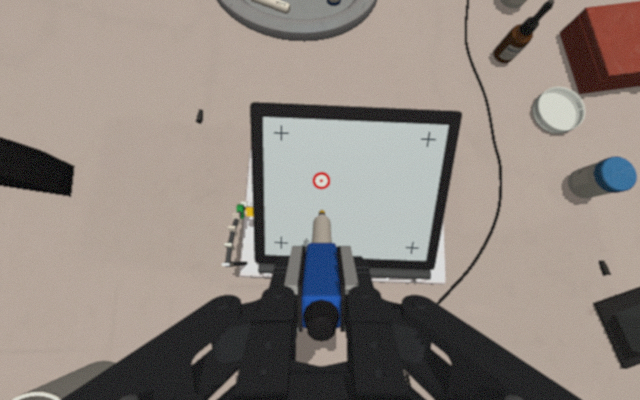

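The ring is at (321,180) and the nib at about (321,212). The screen reads 0.512 rad and the tool is square to it within 0.01 rad. Approaching to about 10 mm.

Request:
{"name": "servo_tool", "arguments": {
  "plan": [0.24, -0.01, -0.42, 0, 0, 0, 0.24, -0.01, -0.42, 0, 0, 0, 0.24, -0.01, -0.42, 0, 0, 0, 0.24, -0.01, -0.42, 0, 0, 0, 0.24, -0.01, -0.42, 0, 0, 0, 0.24, -0.01, -0.42, 0, 0, 0, 0, 0, 0, 0, 0, 0, 0, 0, 0, 0, 0, 0]
}}

```text
time: 14.55
position: [0.5139, 0.1014, 0.218]
tool_rot: [[0.876, -0.009, 0.483], [0.001, -1.0, -0.021], [0.483, 0.019, -0.875]]
ft_force: [-0.3, 1.0, -0.8]
grip_width: 0.179
gripper_force: 42.6
```

```bash
python3 wr.py w3; python3 -c "
import cv2;f=cv2.imread('pics/w3.png');cv2.imwrite('pics/w3c.png',cv2.resize(f[150:260,265:375],None,fx=5,fy=5,interpolation=cv2.INTER_CUBIC))"
```

```text
ring 200 321.5 205.5 W [0.58981949 0.09869782 0.0881167 ] [0.59251834 0.09872924 0.07639936]
pos [0.51389988 0.10142918 0.21799892] tip [0.58689285 0.09929012 0.08468463] z [ 0.48303947 -0.02064569 -0.87535514] ft [-0.30984716  1.02684523 -0.78587036]
panel (np.float64(0.5116093222321411), array([-0.48908709,  0.02198888,  0.87195774]), array([0.59478184, 0.0616485 , 0.07751881]), np.int64(14789), 15464)
yellow 115 233.04347826086956 242.70434782608694
```

View pics/w3c.png

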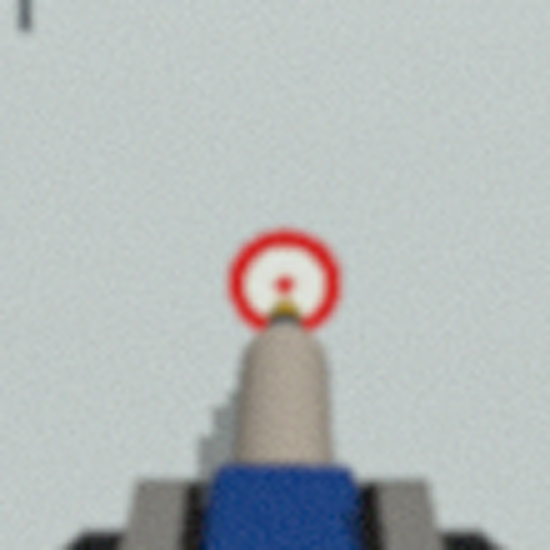

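The nib points at the red dot, dead centre at crop (285,284), about 10 mm away. I'll take a force baseline, then advance.

```bash
cat > fr.py <<'E'
from workcell import ctrl
from h import *
n=np.array([-.489,.022,.872]);F=[];P=[]
for i in range(10):
    c=ctrl.read_camera("wrist");s=ctrl.state();F.append(s["ft_force"]);P.append(s["position"])
F=np.array(F);print("t",s["time"],"Fn",(F@n).mean(),(F@n).std(),"F",F.mean(0),"pos",np.mean(P,0),"posn",(np.mean(P,0)@n))
W=cloud(c,(lambda T:T)(np.block([[s["tool_rot"],s["position"][:,None]],[np.zeros((1,3)),np.ones((1,1))]])@c["T_tool_cam"]))
print("angle",angle(W)[0]);cv2.imwrite("pics/last.png",c["frame"])
cv2.imwrite("pics/lastc.png",cv2.resize(c["frame"][170:250,285:365],None,fx=7,fy=7,interpolation=cv2.INTER_CUBIC))
E
python3 fr.py
```

```text
t 15.1 Fn -0.8340690415500394 0.4509994230966943 F [ 0.08206661 -0.18713451 -0.90575861] pos [0.5138729  0.10143208 0.21831185] posn -0.05868441064540786
angle 0.5115097279950511
```

Request:
{"name": "servo_tool", "arguments": {
  "plan": [0.05, 0, -0.087, 0, 0, 0, 0.05, 0, -0.087, 0, 0, 0, 0.05, 0, -0.087, 0, 0, 0, 0.05, 0, -0.087, 0, 0, 0, 0, 0, 0, 0, 0, 0]
}}

```text
time: 15.72
position: [0.5188, 0.1014, 0.209]
tool_rot: [[0.876, -0.009, 0.483], [0.001, -1.0, -0.021], [0.483, 0.019, -0.876]]
ft_force: [-0.4, -0.2, -0.8]
grip_width: 0.181
gripper_force: 42.6
```

```bash
python3 fr.py
```

```text
t 16.225 Fn -0.883880593957419 0.5067772799094423 F [ 0.0618631   0.04115403 -0.97997124] pos [0.518775   0.10138085 0.20921793] posn -0.06901256043605222
angle 0.5114129789478296
```

No contact yet. Advancing 2 mm, then 1.5 mm.

Request:
{"name": "servo_tool", "arguments": {
  "plan": [0.02, 0, -0.035, 0, 0, 0, 0.02, 0, -0.035, 0, 0, 0, 0, 0, 0, 0, 0, 0]
}}

```text
time: 16.6
position: [0.5199, 0.1014, 0.2075]
tool_rot: [[0.876, -0.009, 0.483], [0.001, -1.0, -0.021], [0.483, 0.019, -0.875]]
ft_force: [-1.4, -0.1, 1.6]
grip_width: 0.181
gripper_force: 42.7
```

```bash
python3 fr.py
```

```text
t 17.1 Fn 0.6761762757529015 0.48153485658005624 F [-0.76781973 -0.06798655  0.34656896] pos [0.51981892 0.10138426 0.20752244] posn -0.07100142578261867
angle 0.511733630514046
```

Request:
{"name": "servo_tool", "arguments": {
  "plan": [0.023, 0, -0.042, 0, 0, 0, 0, 0, 0, 0, 0, 0, 0, 0, 0, 0, 0, 0]
}}

```text
time: 17.48
position: [0.5204, 0.1014, 0.2065]
tool_rot: [[0.876, -0.009, 0.483], [0.001, -1.0, -0.021], [0.483, 0.019, -0.875]]
ft_force: [-1.0, -0.4, 1.2]
grip_width: 0.182
gripper_force: 42.8
```

```bash
python3 fr.py; python3 ang.py
```

```text
t 17.975 Fn 1.011512406822153 0.31081616767441733 F [-0.85494761 -0.35660403  0.68955082] pos [0.52037962 0.10137947 0.20644612] posn -0.07221427323590099
angle 0.5117056418496376
top (np.float64(0.5032171738003911), array([-0.48200775,  0.01516928,  0.87603563]), array([0.59112997, 0.05163984, 0.07808115]), np.int64(783), 1096)
side (np.float64(0.5129011826852956), array([-0.49024785,  0.02122703,  0.87132455]), array([0.58666172, 0.05210377, 0.07580655]), np.int64(698), 829)
```

View pics/lastc.png

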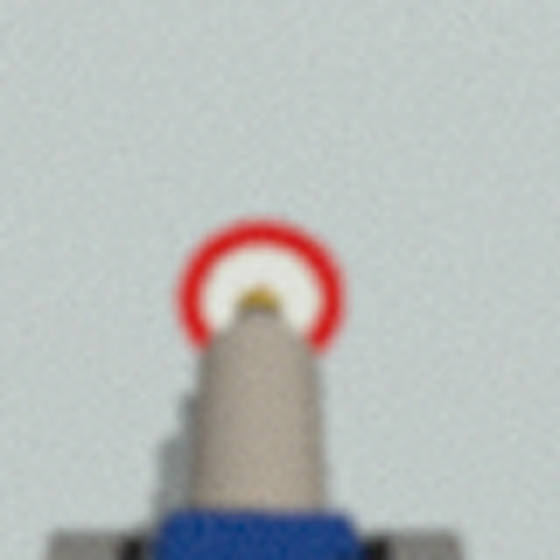

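The nib covers the ring's centre at about (260,298). It presses with about 1.9 N, so it is about 2.7 mm in, and the screen is steady at 0.51 rad. Handing in.

```bash
python3 -c "
from workcell import ctrl
print(ctrl.sign_off())"
```

```text
the job is handed in; nothing more can be done
None
```

I handed the job in with the screen laid back to about 29° (0.51 rad) and the stylus held square on the centre of the red ring, pressing about 1.9 N with the nib an estimated 2.7 mm in; the hand-in returned no verdict.

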